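# Take the used filter out of the vacuum pump's bayonet housing

## Robot

A 7-joint arm with a two-finger parallel gripper is mounted at the origin on the work surface. World frame = base frame: x ahead of the robot, y to its left, z up, the work surface at z = 0. Lengths are in mm, angles in rad, forces in N, time in s.
With the tool pointing down it reaches from about 425 to 800 mm from the base axis. Payload 8.3 kg.
Tool frame: the origin (TCP) lies at the very end of the fingers, on their centre line; the grasp point (between the pads) lies 19 mm behind it; z points along the fingers, x is the direction in which the jaws open and shut, and the axes are right-handed (so a half turn about z gives the same grasp; the last joint's range is limited). The gripper opens to 85 mm and grips with 20 to 120 N. Pads are 22 mm wide; open, the fingers measure 114 mm over their backs; the gripper's body (76 mm by 85 mm) begins 54 mm behind the grasp point. The pads swing forward as they close: fully open they stand 13 mm farther back than shut.
Start: joints at [1.072, 0.383, 0.016, 1.37, -0.006, 1.388, -0.046], TCP at [263.868, -566.548, 231.279] pointing down, gripper open.
Joint ranges: [-2.95, 2.95], [-0.25, 2.06], [-1.52, 1.56], [0.18, 2.33], [-1.44, 4.58], [0.02, 2.06], [-3.01, 3.01]. Speed limits (rad/s): [2.39, 2.39, 3.01, 3.01, 3.14, 3.14, 3.14].

## Interface

Orientations are given as a unit quaternion [x, y, z, w].
In Python, from plant import robot gives the robot as it stands.
- The arm moves only by the shell command python3 -m jog 'ROWS' [OPENING]. ROWS is JSON, a list that holds one entry, the list of rows, each a list of 6 numbers: the shift along the tool's x, y, z in mm, then the turn, a rotation vector about the tool's x, y, z in rad. A call has exactly 8 rows; each row shifts and turns the pose as measured when the row begins, along the tool's axes as they then stand; what a row does not reach is not made up. A row lasts 1/10 s, in which the tool goes at most 50 mm and 8.59 degrees, less where a joint would pass 70% of its speed; a pose out of reach is approached as far as the arm can. A call with a gripper value outside its range is refused whole. OPENING is the finger opening in mm, from 0 to 85.4, set as the call begins (- or left out, the last holds). The fingers move at their own pace and stop on an object; the grip force is fixed at half the most. Time passes only in rows, so rows that do not move let the fingers close, or fill a call up. It gives the time, the measured TCP pose, the force and the opening at its end, in the units of the state.
- robot.sense(): the state, without advancing time (a new reading comes with each control period).
- robot.get_image(name): name is "scene" or "side" or "wrist"; returns the picture (480x640x3 uint8, red, green, blue); there is no depth.
- robot.calibration(name): a dict with "fx", "fy", "cx", "cy" (pixels), "eye" and "attitude" of the camera in the world. Camera axes: x right, y up, looking along -z (the intrinsics and any distortion apply to the point x, -y, -z); pixel columns grow to the right and rows downward; lengths in mm; the calibration is good to about 2 mm. The wrist camera is an equidistant fisheye: a pixel r from the principal point sees the ray r / f radians off the axis. A picture is of the moment at which its call begins: read the wrist's pose just before it. calibration takes no time and is no camera call; for the wrist camera it gives the pose at the moment of the call.
- robot.job_done(): hands the job in, once; it reports no verdict.
The state is a dict: "clock": time; "joint_pos": joint angles; "qd": joint speeds; "tau": joint torques, N m; "position": TCP position; "orientation": TCP orientation; "contact_force": force on the tool from outside, world axes, zero at the start; "torque": the same for the moment, N m; "finger_gap": finger opening in mm.
Only numpy, scipy, OpenCV 4.12 (cv2) and the standard library are available. Lean on these libraries where they do the work, as an engineer would, in place of code of your own. Each camera call takes 0.05 s, during which the arm holds its last target.

## Task

The vacuum pump's inlet filter is due for a change. Press the green cover of the filter housing down and turn it about a quarter turn anticlockwise (seen from above) to free its lugs, lift it off and lay it grip bar up on the pale blue mat, wholly on the mat. Then pull the used cartridge out and put it in the orange tub; leave the spare cartridge, the two racks and the bottle where they are.

Things in the scene. Friction and masses are not known exactly. Their poses are not given: they have to be found in the camera images.
- pump: Bench vacuum pump with its inlet filter housing, one fixed unit. Origin: on the bench under the axis of the round aluminium housing; z up. The white pump box (120 x 125 mm, 137 mm high) stands along this body's +y, from 92 mm off the axis. Bowl: inside radius 30 mm, inside floor 17 mm above the bench. When locked, the cover's two lugs lie along this body's +x and -x.
- collar (a point): Centre of the housing's collar, level with its top, 85 mm above the bench. Collar: outside radius 48 mm; the hole in its flange has radius 36.5 mm. Locked lugs sit in 5 mm deep pockets under the flange: the cover must be pushed down 6 to 8 mm to leave them and kept down for the first 10 degrees of turning; after that the lugs slide on under the flange.
- gap (a point): Middle of one of the two open gaps in the flange (marked red on the collar; the other is opposite), at its top, 41 mm from the axis, 80 degrees (1.40 rad) anticlockwise from the pump's +x. Turned 80 degrees anticlockwise seen from above (the only way it turns), the lugs stand in the gaps against stops and the cover can be lifted straight out.
- seal (a joint): Spring-loaded rubber seal ring in the collar (inside radius 29 mm, outside 35 mm), which pushes the cover up. Height in m: 0 with the cover locked (6 N), -0.005 where the lugs leave their pockets (about 9 N), -0.0085 bottomed (10.5 N), +0.006 with the cover freed. It rubs on the turning cover: 0.1 to 0.3 N m.
- cover: Green bayonet cover, about 200 g, loose: dome of radius 34.5 mm and height 54 mm, hollow and open below; two yellow lugs at its lower rim along its +x and -x, to 43 mm from the axis, 15 mm wide, 6 mm thick; on top a grip bar along its x, 58 mm long, 16 mm wide, 30 mm high (54 to 84 mm above the origin). Origin: on the axis at the lower rim, 73 mm above the bench when locked; z up.
- cover_grip (a point): Centre of the cover's grip bar: on the cover's axis, 69 mm above its lower rim (15 mm above the dome's top, 15 mm below the bar's top). The cartridge's handle reaches 40 mm up into the hollow cover: lift it straight up at least 60 mm before going sideways.
- cartridge: Used filter cartridge, about 60 g, loose, upright in the housing under the cover: brown pleated cylinder with orange end caps, 46 mm in diameter, 48 mm high, and on top a handle: cross bar along the cartridge's x, 30 mm long, 10 mm wide, 12 mm high, on two legs, its top 96 mm above the origin. Origin: centre of the underside; z up.
- cartridge_handle (a point): Centre of the cross bar of the used cartridge's handle, 90 mm above its underside; 22 mm above the collar's top while it stands in the housing. Lift at least 90 mm straight up to clear the collar.
- cartridge_mid (a point): Middle of the pleated body of the used cartridge, on its axis, 24 mm above its underside.
- mat: Pale blue silicone mat lying fixed on the bench, 160 x 160 mm, 4 mm thick. Origin: centre of its underside, on the bench; x and y along its edges.
- tub: Orange open discard tub, fixed on the bench, 150 x 150 mm outside, 60 mm high, walls and floor 4 mm. Origin: centre of its underside; x and y along its sides.
- spare: Spare clean cartridge standing on the bench, white pleats and orange caps, same shape as the used one, loose; origin at the centre of its underside. Not to be moved.
- tip_rack: White pipette-tip rack with yellow tips, 118 x 80 x 57 mm, loose; origin at the centre of its underside. Not to be moved.
- tube_rack: Blue tube rack, 100 x 65 x 40 mm, loose; origin at the centre of its underside. Not to be moved.
- bottle: Clear water bottle with a blue cap, 60 mm in diameter, 170 mm high, loose; origin at the centre of its underside. Not to be moved.
There are look-alikes about, which are no part of the job. There is more than one size of the cover; the job needs the smallest. There is more than one size of the tub; the job needs the middle-sized.

How it is judged (in metres and radians):
On the way, in this order (a step that is already met when the one before it is completed fails the run):
1. the cover, still in the housing, is turned until its lugs stand in the gaps (at least 73 degrees from locked) (angle between the x axis of cover and the x axis of pump, either way round above 1.27 rad and horizontal distance between cover and pump below 0.008 m and z of cover in the frame of pump below 0.09 m), for 0.1 s.
2. the cover lies grip bar up on the mat, wholly on it, with the used cartridge still in the housing (z of cover in the frame of mat between 0.001 and 0.007 m and angle between cover's own z axis and vertical below 0.12 rad and x of cover in the frame of mat between -0.046 and 0.046 m and y of cover in the frame of mat between -0.046 and 0.046 m and horizontal distance between cartridge and pump below 0.015 m and z of cartridge in the frame of pump below 0.03 m), for 0.2 s.
At the end, for the whole second after the job is handed in: The cover rests on the mat, grip bar up (within 0.12 rad), its centre within 46 mm of the mat's centre along each edge; the used cartridge rests inside the tub (middle of its body within the walls, under 80 mm high); spare, racks and bottle within 30 mm of their places (z of cover in the frame of mat between 0.001 and 0.007 m and angle between cover's own z axis and vertical below 0.12 rad and x of cover in the frame of mat between -0.046 and 0.046 m and y of cover in the frame of mat between -0.046 and 0.046 m and x of cartridge_mid in the frame of tub between -0.068 and 0.068 m and y of cartridge_mid in the frame of tub between -0.068 and 0.068 m and z of cartridge_mid in the frame of tub below 0.08 m and linear speed of each of cartridge, cover below 0.03 m/s); the robot touches nothing.
It fails at once if the spare cartridge, a rack or the bottle is moved more than 30 mm or the spare or bottle is knocked over (distance of any of spare, tip_rack, tube_rack, bottle from where it was at the start of the episode above 0.03 m or angle between any of spare, bottle's own z axis and vertical above 0.6 rad).
It also fails if it takes over 62 s, if anything falls off the work surface, if the arm or the gripper's body presses on something with over 40 N, if the wrist force passes 120 N, or if a joint passes its speed limit or range.

## Working session

There is one attempt and no reset: what is moved stays moved. The work goes in short steps, Python scripts to look and compute and a shell command to move; the robot and the scene stay as the last step left them, time stands still between calls to the robot, and variables do not carry over. Pictures are saved under pics/ and viewed, and the job is handed in when it is done.

```bash
ls; mkdir -p pics; python3 - <<'E'
from plant import robot
import cv2
for n in ["scene","side","wrist"]:
    c=robot.calibration(n);print(n,c)
    cv2.imwrite(f"pics/{n}0.png",robot.get_image(n)[:,:,::-1])
print(robot.sense())
E
```

```text
pics
scene {'fx': 563.290115570436, 'fy': 563.290115570436, 'cx': 318.3608134112865, 'cy': 246.4936056361851, 'eye': array([ 939.34938894, -705.4749021 , 1305.72926012]), 'attitude': array([0.27664366, 0.08501334, 0.26488827, 0.91982347])}
side {'fx': 487.83304517872756, 'fy': 487.83304517872756, 'cx': 318.7066943501624, 'cy': 235.0198491302196, 'eye': array([ -52.45775074,  539.45043258, 1035.79610792]), 'attitude': array([-0.12799952,  0.32122493,  0.87294696, -0.34408469])}
wrist {'fx': 371.64829954431775, 'fy': 371.64829954431775, 'cx': 313.2043036862652, 'cy': 241.34517721560695, 'eye': array([ 325.5793926 , -537.71333676,  372.99781201]), 'attitude': array([-0.11300687,  0.07314423, -0.5322935 ,  0.83578885])}
{'clock': 0.15, 'joint_pos': array([ 1.07208916,  0.38406741,  0.01638182,  1.37091992, -0.0062855 ,
        1.38821398, -0.04648279]), 'qd': array([-0.0003333 , -0.00358599,  0.00049592, -0.00226106, -0.00111472,
        0.00029721, -0.00027738]), 'tau': array([ 2.92187688e-03, -6.28158331e+01,  8.45915414e-01, -3.72163475e+01,
        1.66192482e-02,  1.09978812e-02,  8.53925553e-05]), 'position': array([ 263.69885472, -566.20523359,  230.49143846]), 'orientation': array([ 8.43270982e-01, -5.37488086e-01, -6.65607770e-04, -4.05766620e-04]), 'contact_force': array([ 0.13102926,  0.6850547 , -0.06059782]), 'torque': array([ 0.00946315,  0.0103667 , -0.00476518]), 'finger_gap': 85.29050811850644}
```

View pics/scene0.png

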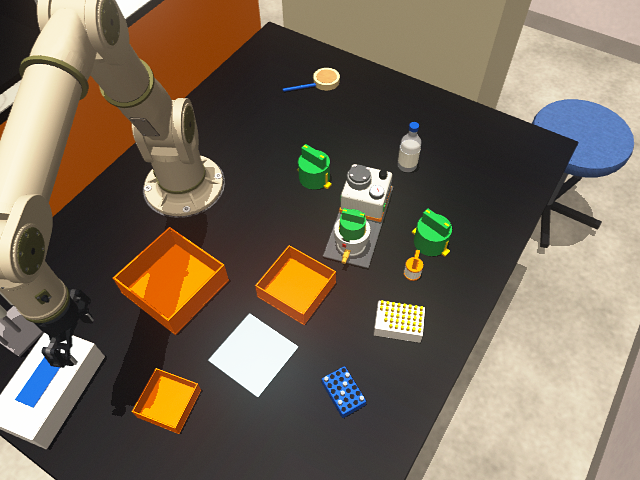

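View pics/side0.png

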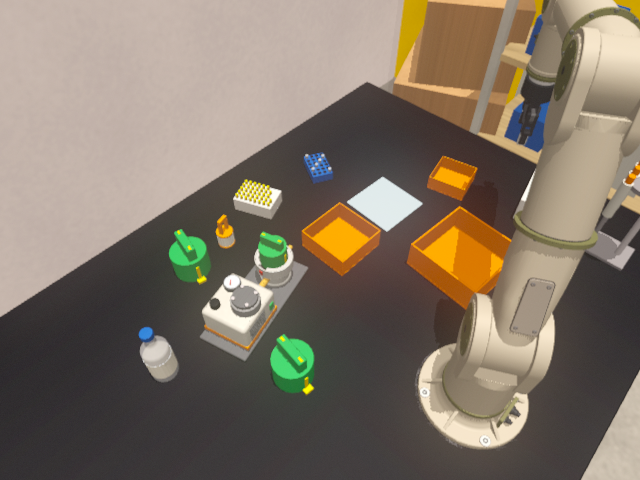

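View pics/wrist0.png

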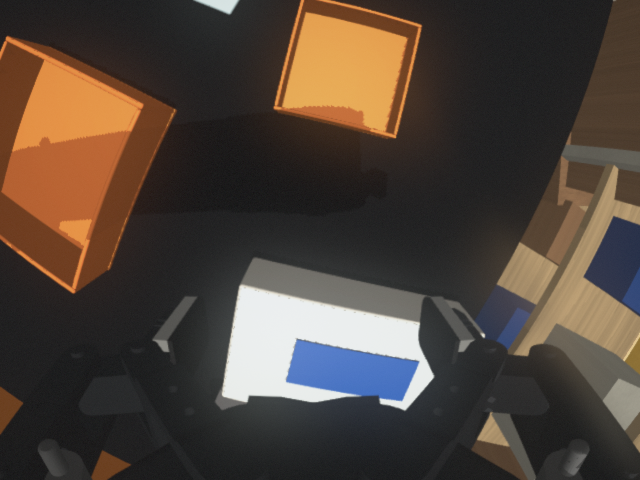

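```bash
cat > h.py <<'E'
import numpy as np, cv2
from scipy.spatial.transform import Rotation as R
from plant import robot
def ray(name,uv,c=None):
    c=c or robot.calibration(name); uv=np.atleast_2d(np.asarray(uv,float))
    x=(uv[:,0]-c['cx'])/c['fx']; y=(uv[:,1]-c['cy'])/c['fy']
    if name=='wrist':
        r=np.hypot(x,y); s=np.where(r>1e-9,np.sin(r)/np.maximum(r,1e-9),1); d=np.c_[x*s,-y*s,-np.cos(r)]
    else: d=np.c_[x,-y,-np.ones_like(x)]
    return np.array(c['eye']),R.from_quat(c['attitude']).apply(d)
def plane(name,uv,z,c=None):
    e,d=ray(name,uv,c); return e+d*((z-e[2])/d[:,2])[:,None]
def tri(l):
    A=np.zeros((3,3));b=np.zeros(3);L=[]
    for n,uv,c in l:
        e,d=ray(n,uv,c);d=d[0]/np.linalg.norm(d[0]);P=np.eye(3)-np.outer(d,d);A+=P;b+=P@e;L.append((e,P))
    X=np.linalg.solve(A,b);return X,[np.linalg.norm(P@(X-e)) for e,P in L]
def proj(name,X,c=None):
    c=c or robot.calibration(name);p=R.from_quat(c['attitude']).inv().apply(np.atleast_2d(X)-np.array(c['eye']))
    d=np.c_[p[:,0],-p[:,1],-p[:,2]]
    if name=='wrist':
        rr=np.hypot(d[:,0],d[:,1]);t=np.arctan2(rr,d[:,2]);q=d[:,:2]/np.maximum(rr,1e-9)[:,None]*t[:,None]
    else: q=d[:,:2]/d[:,2:]
    return q*[c['fx'],c['fy']]+[c['cx'],c['cy']]
E
python3 - <<'E'
from h import *
def masks(im):
    h=cv2.cvtColor(im,cv2.COLOR_BGR2HSV)
    return dict(mat=cv2.inRange(h,(85,8,170),(110,60,255)),tub=cv2.inRange(h,(8,170,90),(20,255,255)),green=cv2.inRange(h,(50,120,40),(75,255,255)))
for n in ['scene','side']:
    im=cv2.imread(f'pics/{n}0.png')
    for k,m in masks(im).items():
        cs,_=cv2.findContours(m,cv2.RETR_EXTERNAL,cv2.CHAIN_APPROX_NONE)
        for c in cs:
            if cv2.contourArea(c)<250: continue
            M=cv2.moments(c);uv=[M['m10']/M['m00'],M['m01']/M['m00']]
            z={'mat':4,'tub':60,'green':140}[k]
            P=plane(n,uv,z)[0]
            if P[0]<0: continue
            q=cv2.approxPolyDP(c,0.05*cv2.arcLength(c,True),True).reshape(-1,2)
            print(n,k,np.round(uv),cv2.contourArea(c),P.round())
            if k!='green' and len(q)==4:
                Q=plane(n,q,z);print('   corners',Q[:,:2].round().tolist(),np.linalg.norm(Q-np.roll(Q,1,0),axis=1).round(), Q.mean(0).round())
    x0,y0,x1,y1={'scene':(290,140,460,290),'side':(150,200,350,400)}[n]
    cv2.imwrite(f'pics/{n}0z.png',cv2.resize(im[y0:y1,x0:x1],None,fx=4,fy=4 if n=='scene' else 3,interpolation=cv2.INTER_CUBIC))
E
```

```text
scene tub [166. 401.] 2660.5 [ 418. -545.   60.]
   corners [[345.0, -500.0], [367.0, -605.0], [489.0, -585.0], [466.0, -484.0]] [122. 107. 124. 104.] [ 417. -544.   60.]
scene tub [296. 284.] 3668.0 [ 499. -140.   60.]
   corners [[415.0, -50.0], [426.0, -211.0], [577.0, -221.0], [565.0, -55.0]] [150. 162. 152. 166.] [ 496. -134.   60.]
scene tub [171. 280.] 6730.5 [ 221. -297.   60.]
   corners [[104.0, -174.0], [85.0, -372.0], [328.0, -409.0], [343.0, -218.0]] [243. 199. 245. 191.] [ 215. -293.   60.]
scene green [432. 233.] 1223.0 [737. 129. 140.]
scene green [352. 224.] 643.5 [551.  48. 140.]
scene green [313. 167.] 1034.5 [363. 156. 140.]
side mat [384. 203.] 2052.5 [ 493. -323.    4.]
   corners [[570.0, -405.0], [577.0, -252.0], [421.0, -248.0], [417.0, -401.0]] [153. 153. 156. 153.] [ 496. -326.    4.]
side tub [460. 255.] 6193.5 [ 209. -261.   60.]
   corners [[306.0, -408.0], [293.0, -150.0], [114.0, -134.0], [143.0, -397.0]] [163. 258. 179. 265.] [ 214. -272.   60.]
side tub [340. 238.] 3387.5 [469. -98.  60.]
   corners [[559.0, -194.0], [526.0, -13.0], [388.0, -12.0], [411.0, -190.0]] [148. 184. 139. 180.] [ 471. -102.   60.]
side tub [452. 177.] 1360.5 [ 385. -493.   60.]
   corners [[459.0, -554.0], [416.0, -414.0], [314.0, -432.0], [352.0, -579.0]] [110. 146. 104. 152.] [ 385. -495.   60.]
side green [292. 364.] 1839.0 [282. 263. 140.]
side green [272. 246.] 388.5 [528.  84. 140.]
side green [187. 256.] 1284.0 [651. 238. 140.]
```

View pics/scene0z.png

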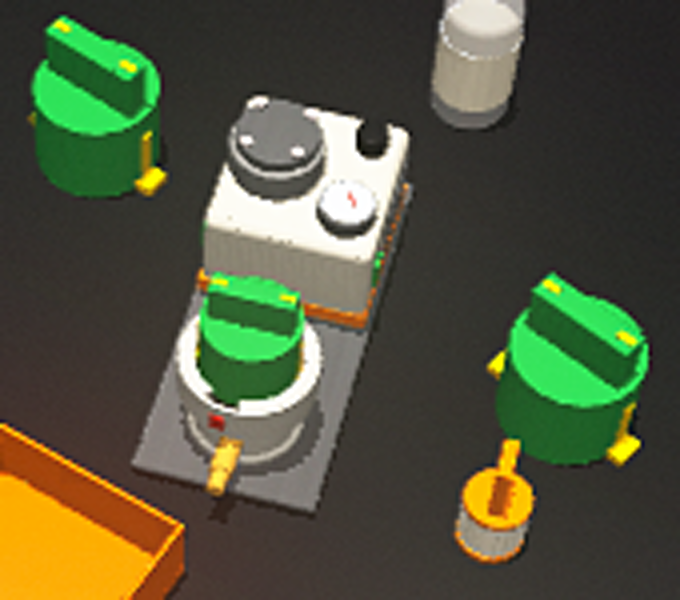

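View pics/side0z.png

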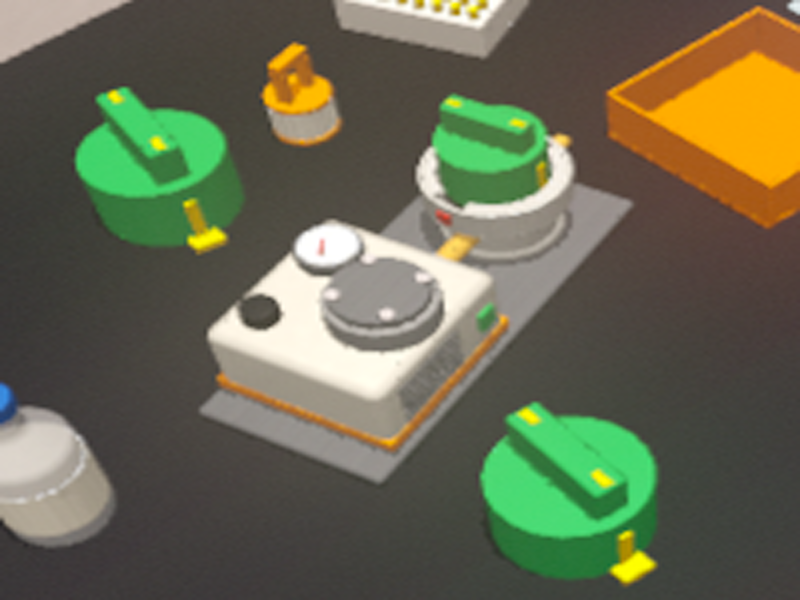

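```bash
python3 - <<'E'
from h import *
def yel(n,box):
    im=cv2.imread(f'pics/{n}0.png');h=cv2.cvtColor(im,cv2.COLOR_BGR2HSV);m=cv2.inRange(h,(22,120,110),(42,255,255))
    x0,y0,x1,y1=box;M=np.zeros_like(m);M[y0:y1,x0:x1]=m[y0:y1,x0:x1]
    _,_,s,c=cv2.connectedComponentsWithStats(M);print(n,s[1:,4],c[1:].round(1));return c[1:]
yel('scene',(338,205,370,220));yel('side',(258,228,284,246))
a,b=(344.8,210.3),(362.3,214.8);A,B=(279.8,241.3),(263,234)
for p,q in((a,A),(b,B)):
    print(tri([('scene',p,None),('side',q,None)]),plane('scene',p,157),plane('side',q,157))
E
```

```text
scene [1 6 5 1] [[340.  208. ]
 [343.7 209.8]
 [361.8 214.2]
 [365.  216. ]]
side [8 7] [[262.8 233.9]
 [279.1 240.7]]
(array([517.5248343 ,  67.32087138, 152.45972094]), [np.float64(0.1460757625471316), np.float64(0.14607576254730492)]) [[519.28780294  64.38547021 157.        ]] [[514.47111654  69.66678586 157.        ]]
(array([562.98536405,  78.73605872, 152.41142131]), [np.float64(0.10635777732653026), np.float64(0.10635777732665155)]) [[564.41009678  75.5349492  157.        ]] [[559.8815841   81.18610141 157.        ]]
```

```bash
python3 -m jog '[[[-29,-32,-8,0,0,0],[-29,-32,-8,0,0,0],[-29,-32,-8,0,0,0],[-29,-32,-8,0,0,0],[-29,-32,-8,0,0,0],[-29,-32,-8,0,0,0],[-29,-32,-8,0,0,0],[-29,-32,-8,0,0,0]]]' 60
```

```text
clock: 0.95
position: [397.2, -241.5, 291.3]
orientation: [0.84, -0.543, -0.005, 0.0]
contact_force: [0.8, -0.5, 0.4]
finger_gap: 60.3
```

```bash
cat >> h.py <<'E'
def delta(x,y,z,yaw=None):
    s=robot.sense();r=R.from_quat(s['orientation']);d=r.inv().apply(np.array([x,y,z])-s['position'])
    out=[d.round(1)]
    if yaw is not None:
        a=np.radians(yaw);T=R.from_matrix(np.c_[[np.cos(a),np.sin(a),0],[np.sin(a),-np.cos(a),0],[0,0,-1]])
        out.append((r.inv()*T).as_rotvec().round(4))
    xa=r.apply([1,0,0]);print('tool d',out,'yaw',np.degrees(np.arctan2(xa[1],xa[0])).round(1),'pos',s['position'].round(1),'t',round(s['clock'],2),'j7',s['joint_pos'].round(2))
E
python3 - <<'E'
from h import *
c=robot.calibration('wrist');print(R.from_quat(c['attitude']).apply([0,0,-1]))
delta(485,40,300,-76)
E
```

```text
[-0.25203782 -0.10406199 -0.96210604]
tool d [array([-220.8, -195.5,   -7.9]), array([0.0068, 0.0083, 0.1784])] yaw -65.8 pos [ 397.2 -241.5  291.3] t 0.95 j7 [ 0.7   0.03 -0.23  1.66  0.01  1.46 -0.68]
```

```bash
python3 -m jog '[[[-33,-28,-1,0,0,0.02],[-33,-28,-1,0,0,0.02],[-33,-28,-1,0,0,0.03],[-33,-28,-1,0,0,0.03],[-33,-28,-1,0,0,0.03],[-33,-28,-1,0,0,0.03],[-33,-28,-1,0,0,0.02],[-10,-10,-1,0,0,0.02]]]' 60; python3 - <<'E'
from h import *
import pickle
c=robot.calibration('wrist');im=robot.get_image('wrist')[:,:,::-1];cv2.imwrite('pics/w1.png',im);pickle.dump(c,open('w1.pkl','wb'))
delta(540,73,300,-76)
E
```

```text
clock: 1.75
position: [512.1, 71.5, 301.3]
orientation: [0.781, -0.625, -0.004, 0.0]
contact_force: [-0.3, 0.4, 0.5]
finger_gap: 59.7
tool d [array([  5. , -27.1,   1. ]), array([ 0.0051,  0.0065, -0.0246])] yaw -77.4 pos [512.5  72.  301.2] t 1.8 j7 [ 0.29  0.17 -0.56  1.51  0.08  1.49 -1.62]
```

View pics/w1.png

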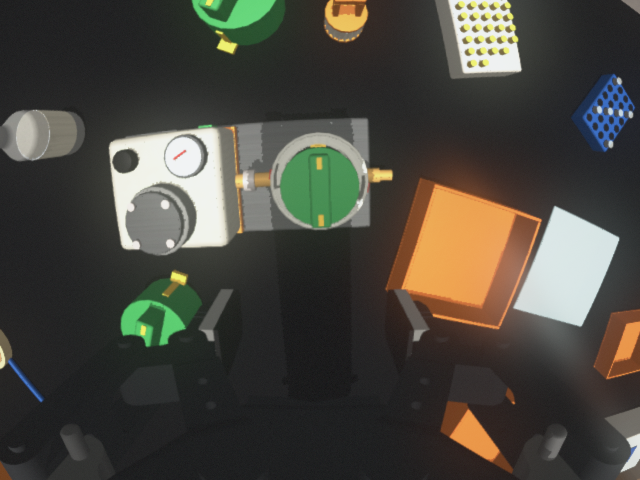

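```bash
python3 - <<'E'
from h import *
import pickle
c=pickle.load(open('w1.pkl','rb'));im=cv2.imread('pics/w1.png');h=cv2.cvtColor(im,cv2.COLOR_BGR2HSV)
m=cv2.inRange(h,(20,120,110),(42,255,255));M=np.zeros_like(m);M[150:235,300:340]=m[150:235,300:340]
_,_,s,ce=cv2.connectedComponentsWithStats(M);ce=ce[1:][s[1:,4]>15];print(ce)
P=plane('wrist',ce,157,c);d=P[0]-P[-1];print('marks',P.round(1),'mid',P.mean(0).round(1),np.degrees(np.arctan2(d[1],d[0])))
# pump base plate corners + collar
g=cv2.inRange(h,(0,0,120),(180,60,255));G=np.zeros_like(g);G[120:250,255:375]=g[120:250,255:375]
cs,_=cv2.findContours(G,cv2.RETR_EXTERNAL,cv2.CHAIN_APPROX_NONE);k=max(cs,key=lambda c:cv2.minEnclosingCircle(c)[1]);print('collar',cv2.minEnclosingCircle(k))
Q=plane('wrist',k.reshape(-1,2),85,c)[:,:2];A=np.c_[2*Q,np.ones(len(Q))];x=np.linalg.lstsq(A,(Q**2).sum(1),rcond=None)[0];print('fit',x[:2],np.sqrt(x[2]+x[:2]@x[:2]))
(cc,r)=cv2.minEnclosingCircle(Q.astype(np.float32));print('minenc',cc,r)
# box edge
t=cv2.inRange(h,(85,8,150),(115,70,255));T=np.zeros_like(t);T[190:335,500:630]=t[190:335,500:630]
cs,_=cv2.findContours(T,cv2.RETR_EXTERNAL,cv2.CHAIN_APPROX_NONE);k=max(cs,key=cv2.contourArea)
q=cv2.approxPolyDP(k,0.04*cv2.arcLength(k,True),True).reshape(-1,2);Q=plane('wrist',q,4,c);print('mat',q.tolist(),Q.round().tolist(),np.linalg.norm(Q-np.roll(Q,1,0),axis=1).round(),Q.mean(0))
q=np.array([[423,179],[541,218],[500,328],[387,291]]);Q=plane('wrist',q,60,c);print('tub',Q.round().tolist(),np.linalg.norm(Q-np.roll(Q,1,0),axis=1).round(),Q.mean(0))
x0=250;cv2.imwrite('pics/w1z.png',cv2.resize(im[110:260,220:420],None,fx=4,fy=4,interpolation=cv2.INTER_CUBIC))
E
```

```text
[[318.70588235 162.69117647]
 [320.47058824 220.17647059]]
marks [[562.2  79.4 157. ]
 [518.3  68.  157. ]] mid [540.3  73.7 157. ] 14.563342572533273
collar ((330.7110900878906, 172.69786071777344), 63.42226791381836)
fit [543.62121071  69.356319  ] 47.00676742791224
minenc (550.1757202148438, 63.52838897705078) 62.04963302612305
mat [[555, 206], [518, 308], [581, 325], [618, 237]] [[582.0, -256.0, 4.0], [425.0, -254.0, 4.0], [415.0, -402.0, 4.0], [572.0, -410.0, 4.0]] [154. 157. 149. 157.] [ 498.42142212 -330.32952049    4.        ]
tub [[566.0, -34.0, 60.0], [562.0, -196.0, 60.0], [413.0, -196.0, 60.0], [435.0, -30.0, 60.0]] [132. 162. 149. 167.] [ 494.00473259 -114.11525073   60.        ]
```

View pics/w1z.png

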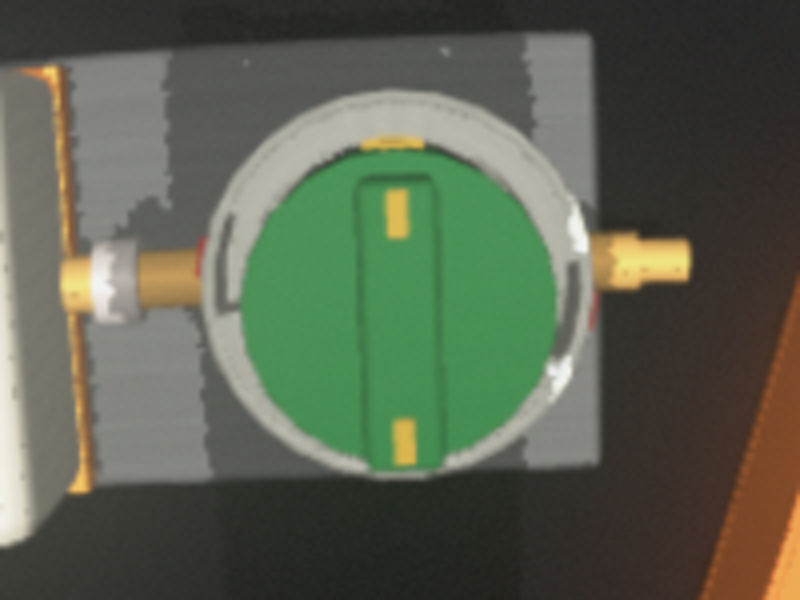

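```bash
python3 - <<'E'
from h import *
delta(540.3,73.7,132,-75.5)
E
```

```text
tool d [array([  5.5, -28.4, 169. ]), array([ 0.0051,  0.0065, -0.0334])] yaw -77.4 pos [512.5  72.  301.2] t 1.8 j7 [ 0.29  0.17 -0.56  1.51  0.08  1.49 -1.62]
```

```bash
python3 -m jog '[[[3,-15,10,0.002,0.003,-0.02],[2.5,-13,25,0.002,0.003,-0.015],[0,-2,30,0,0,0],[0,0,30,0,0,0],[0,0,20,0,0,0],[0,0,10,0,0,0],[0,0,0,0,0,0],[0,0,0,0,0,0]]]' 40;python3 - <<'E'
from h import *
delta(540.3,73.7,132,-75.5)
E
```

```text
clock: 2.6
position: [543.7, 72.5, 171.5]
orientation: [0.792, -0.61, -0.0, 0.001]
contact_force: [-0.6, -1.1, 1.1]
finger_gap: 40.2
tool d [array([-2.1,  2.9, 39.5]), array([ 0.0017, -0.0004,  0.0048])] yaw -75.2 pos [543.7  72.5 171.5] t 2.6 j7 [ 0.26  0.31 -0.55  1.65  0.17  1.23 -1.64]
```

```bash
python3 -m jog '[[[-1,1.5,8,0,0,0.003],[-1,1.4,10,0,0,0],[0,0,10,0,0,0],[0,0,8,0,0,0],[0,0,5,0,0,0],[0,0,0,0,0,0],[0,0,0,0,0,0],[0,0,0,0,0,0]]]' 40;python3 - <<'E'
from h import *
import pickle
c=robot.calibration('wrist');delta(540.3,73.7,132,-75.5);im=robot.get_image('wrist')[:,:,::-1];cv2.imwrite('pics/w2.png',im)
print(proj('wrist',[[540.3,73.7,157],[562.2,79.4,157],[518.3,68,157]],c))
E
```

```text
clock: 3.4
position: [541.7, 73.9, 129.9]
orientation: [0.791, -0.612, 0.001, -0.001]
contact_force: [-0.1, 0.7, 0.2]
finger_gap: 40.2
tool d [array([-0.1,  1.4, -2.1]), array([-0.0029, -0.0014,  0.0014])] yaw -75.4 pos [541.7  73.9 129.9] t 3.4 j7 [ 0.25  0.34 -0.55  1.71  0.19  1.14 -1.66]
[[312.94753021 342.25286207]
 [312.94946936 284.14020757]
 [312.88407725 391.45923125]]
```

View pics/w2.png

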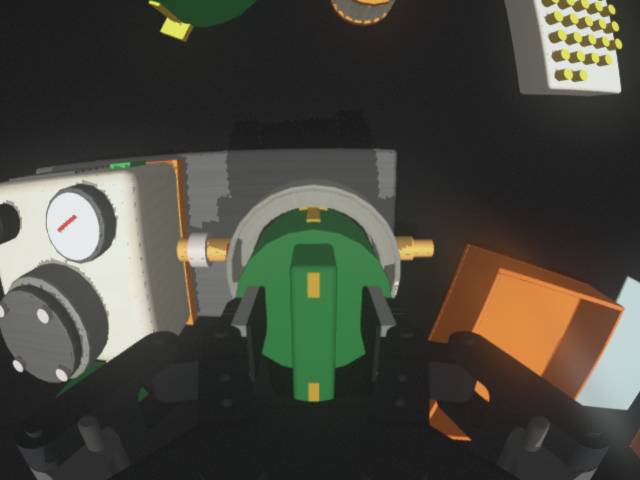

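```bash
python3 -m jog '[[[0,1.4,0,0,0,0],[0,0,0,0,0,0],[0,0,0,0,0,0],[0,0,0,0,0,0],[0,0,0,0,0,0],[0,0,0,0,0,0],[0,0,0,0,0,0],[0,0,0,0,0,0]]]' 0;python3 - <<'E'
from h import *
delta(540.3,73.7,122,-75.5)
E
```

```text
clock: 4.25
position: [540.7, 73.6, 130.7]
orientation: [0.791, -0.612, 0.002, -0.001]
contact_force: [-0.1, -0.3, -0.3]
finger_gap: 14.9
tool d [array([-0.2,  0.4,  8.7]), array([-0.0042, -0.0017,  0.0014])] yaw -75.4 pos [540.7  73.6 130.7] t 4.25 j7 [ 0.26  0.33 -0.55  1.71  0.19  1.14 -1.66]
```

```bash
python3 -m jog '[[[0,0,2,0,0,0],[0,0,2,0,0,0],[0,0,2,0,0,0],[0,0,2,0,0,0],[0,0,2,0,0,0],[0,0,2,0,0,0],[0,0,1,0,0,0],[0,0,1,0,0,0]]]' 0;python3 - <<'E'
from h import *
delta(540.3,73.7,122,-75.5)
E
```

```text
clock: 5.05
position: [541.2, 73.9, 122.1]
orientation: [0.791, -0.612, 0.004, -0.001]
contact_force: [-5.4, -2.1, 11.5]
finger_gap: 14.7
tool d [array([-0. ,  0.9,  0.1]), array([-0.0068, -0.0045,  0.0013])] yaw -75.4 pos [541.2  73.9 122.1] t 5.05 j7 [ 0.25  0.34 -0.55  1.73  0.2   1.12 -1.67]
```

```bash
python3 -m jog '[[[0,0.5,1,0,0,-0.05],[0,0.4,1,0,0,-0.06],[0,0,1,0,0,-0.07],[0,0,1,0,0,-0.08],[0,0,1,0,0,-0.08],[0,0,1,0,0,-0.08],[0,0,1,0,0,-0.08],[0,0,1,0,0,-0.08]]]' 0;python3 - <<'E'
from h import *
delta(540.6,73.7,122,4.5);print(robot.sense()['torque'])
E
```

```text
clock: 5.85
position: [541.7, 74.1, 122.2]
orientation: [0.936, -0.352, 0.007, -0.0]
contact_force: [-6.4, -1.6, 12.8]
finger_gap: 14.8
tool d [array([-0.6,  1.1,  0.1]), array([-4.000e-04, -1.430e-02, -7.984e-01])] yaw -41.2 pos [541.7  74.1 122.2] t 5.85 j7 [ 0.33  0.36 -0.65  1.73  0.24  1.13 -1.11]
[-0.03255969  1.73961304 -0.16722541]
```

```bash
python3 -m jog '[[[-0.3,0.4,0.5,0,-0.003,-0.1],[-0.2,0.3,0.5,0,-0.003,-0.1],[0,0.3,0.5,0,-0.003,-0.1],[0,0,0.5,0,0,-0.11],[0,0,0.5,0,0,-0.11],[0,0,0.5,0,0,-0.11],[0,0,0.5,0,0,-0.11],[0,0,0.5,0,0,-0.08]]]' 0;python3 - <<'E'
from h import *
delta(540.6,73.7,122,4.5);print(robot.sense()['torque'])
E
```

```text
clock: 6.65
position: [541.1, 74.3, 123.6]
orientation: [0.998, 0.066, 0.004, 0.0]
contact_force: [-4.9, -0.5, 7.9]
finger_gap: 14.9
tool d [array([-0.6,  0.5,  1.6]), array([ 0.0007, -0.0081,  0.0528])] yaw 7.5 pos [541.1  74.3 123.6] t 6.65 j7 [ 0.45  0.4  -0.8   1.72  0.31  1.15 -0.31]
[-0.13008784  1.44657661 -0.39304407]
```

```bash
python3 -m jog '[[[0,0,0,0,0,-0.02],[0,0,0,0,0,-0.02],[0,0,0,0,0,0],[0,0,0,0,0,0],[0,0,0,0,0,0],[0,0,0,0,0,0],[0,0,0,0,0,0],[0,0,0,0,0,0]]]' 0;python3 - <<'E'
from h import *
delta(540.6,73.7,122,4.5);print(robot.sense()['torque'])
cv2.imwrite('pics/w3.png',robot.get_image('wrist')[:,:,::-1])
cv2.imwrite('pics/s3.png',cv2.resize(robot.get_image('scene')[140:290,290:460,::-1],None,fx=4,fy=4))
E
```

```text
clock: 7.45
position: [539.9, 73.7, 124.1]
orientation: [0.996, 0.085, 0.003, 0.0]
contact_force: [-1.6, -0.1, 4.6]
finger_gap: 15.2
tool d [array([0.7, 0.1, 2.1]), array([ 0.0008, -0.0052,  0.0923])] yaw 9.8 pos [539.9  73.7 124.1] t 7.45 j7 [ 0.46  0.4  -0.81  1.72  0.32  1.16 -0.27]
[ 0.14538172  0.76678146 -0.22314176]
```

View pics/w3.png

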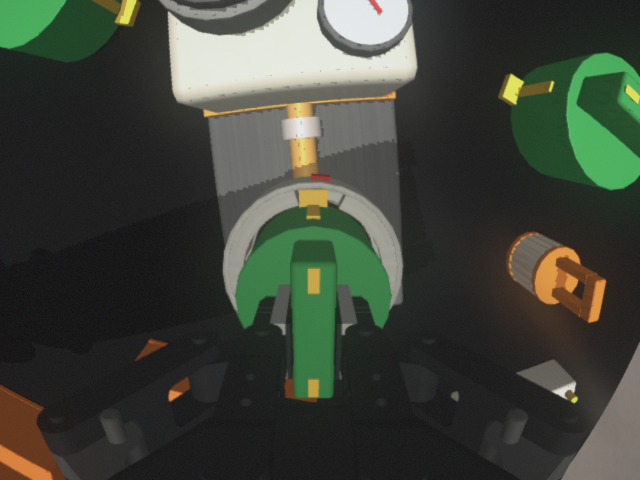

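View pics/s3.png

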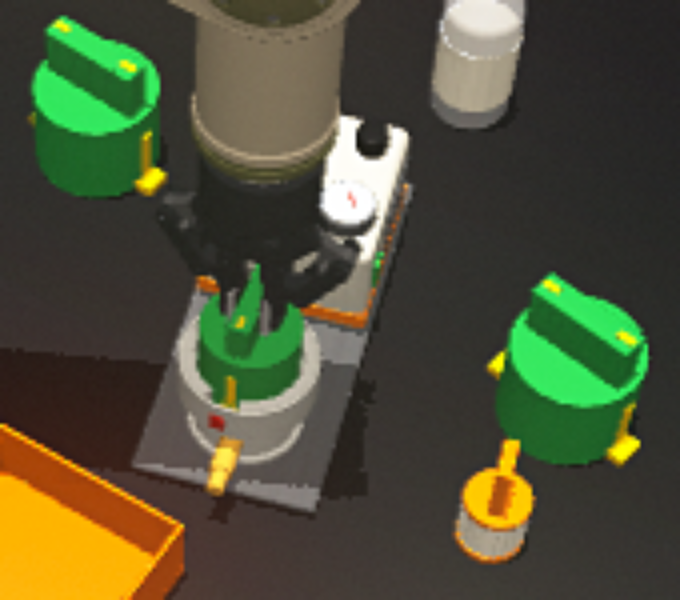

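```bash
python3 -m jog '[[[0.5,0,-3,0,0,0.02],[0,0,-4,0,0,0],[0,0,-6,0,0,0],[0,0,-10,0,0,0],[0,0,-15,0,0,0],[0,0,-20,0,0,0],[0,0,-25,0,0,0],[0,0,-20,0,0,0]]]' 0;python3 - <<'E'
from h import *
delta(498,-329,230,4.5);print(robot.sense()['torque'])
cv2.imwrite('pics/w4.png',robot.get_image('wrist')[:,:,::-1])
E
```

```text
clock: 8.35
position: [538.7, 73.5, 231.1]
orientation: [0.997, 0.075, 0.001, 0.0]
contact_force: [0.6, 0.4, -1.4]
finger_gap: 14.6
tool d [array([-100.5,  391.9,    1.1]), array([ 0.0004, -0.0015,  0.072 ])] yaw 8.6 pos [538.7  73.5 231.1] t 8.35 j7 [ 0.49  0.31 -0.84  1.57  0.23  1.37 -0.23]
[ 0.0245599   0.0092603  -0.01333703]
```

View pics/w4.png

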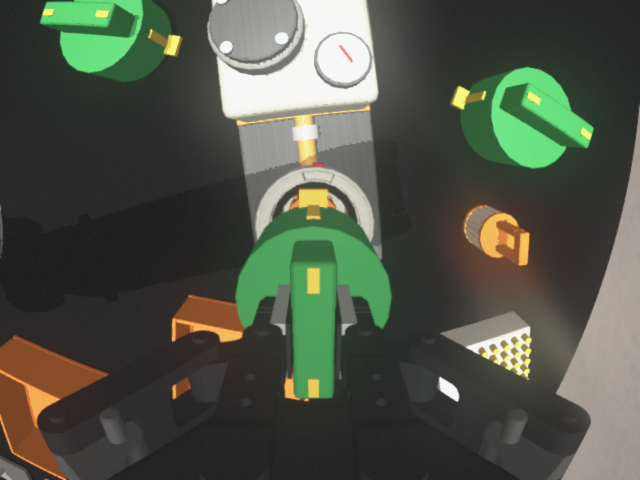

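```bash
python3 -m jog '[[[-6,25,0,0,0,0],[-11,43,0,0,0,0],[-11,43,0,0,0,0],[-11,43,0,0,0,0],[-11,43,0,0,0,0],[-11,43,0,0,0,0],[-11,43,0,0,0,0],[-11,43,0,0,0,0]]]' 0;python3 - <<'E'
from h import *
delta(498,-329,100,-30)
E
```

```text
clock: 9.2
position: [510.8, -262.4, 241.6]
orientation: [0.996, 0.085, 0.009, 0.0]
contact_force: [1.1, -0.5, -1.3]
finger_gap: 14.8
tool d [array([-26.5,  63.2, 141.3]), array([-0.0043, -0.0187,  0.6929])] yaw 9.7 pos [ 510.8 -262.4  241.6] t 9.2 j7 [ 0.95  0.33 -0.68  1.49  0.2   1.38  0.44]
```

```bash
python3 -m jog '[[[-9,25,10,0,-0.009,0],[-9,23,20,0,-0.009,0],[-8,15,25,0,0,0],[0,0,25,0,0,0],[0,0,25,0,0,0],[0,0,15,0,0,0],[0,0,5,0,0,0],[0,0,0,0,0,0]]]' 0;python3 - <<'E'
from h import *
delta(498,-329,62,4.5)
cv2.imwrite('pics/sd5.png',cv2.resize(robot.get_image('side')[130:280,300:500,::-1],None,fx=4,fy=4))
E
```

```text
clock: 10.0
position: [492.7, -344.8, 115.3]
orientation: [0.997, 0.077, 0.002, 0.004]
contact_force: [0.2, 0.3, -1.5]
finger_gap: 14.6
tool d [array([  7.6, -15.3,  53.2]), array([ 0.0078, -0.0029,  0.0747])] yaw 8.8 pos [ 492.7 -344.8  115.3] t 10.0 j7 [ 1.01  0.48 -0.61  1.58  0.29  1.17  0.49]
```

View pics/sd5.png

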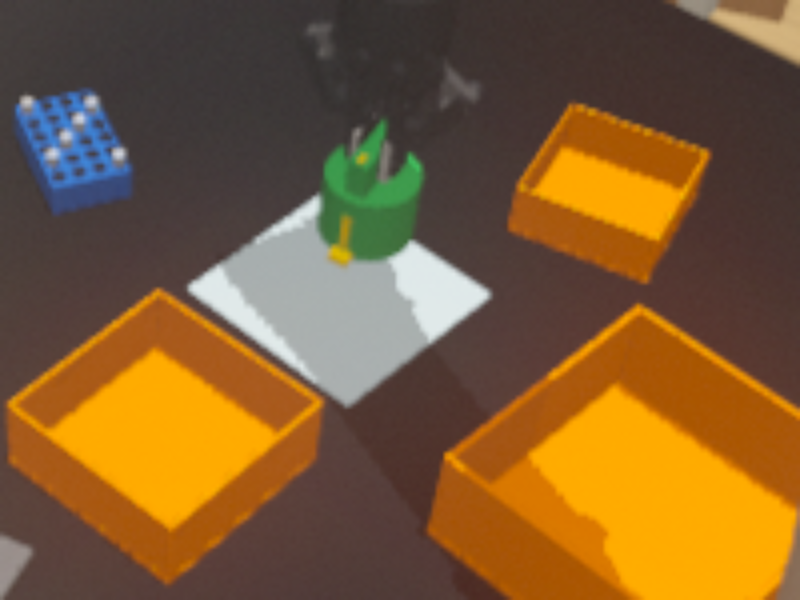

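```bash
python3 -m jog '[[[4,-8,5,0.004,0,0],[3,-7,10,0.004,-0.003,0],[0,0,12,0,0,0],[0,0,10,0,0,0],[0,0,6,0,0,0],[0,0,3,0,0,0],[0,0,0,0,0,0],[0,0,0,0,0,0]]]' 0;python3 - <<'E'
from h import *
delta(498,-329,62,4.5)
E
```

```text
clock: 10.85
position: [500.5, -327.3, 68.9]
orientation: [0.997, 0.078, 0.002, 0.001]
contact_force: [0.1, 0.1, -1.7]
finger_gap: 14.9
tool d [array([-2.8,  1.3,  6.8]), array([ 0.0026, -0.0036,  0.077 ])] yaw 8.9 pos [ 500.5 -327.3   68.9] t 10.85 j7 [ 0.97  0.52 -0.6   1.63  0.32  1.08  0.44]
```

```bash
python3 -m jog '[[[0,0,2,0.002,-0.003,0],[0,0,2,0,0,0],[0,0,1,0,0,0],[0,0,1,0,0,0],[0,0,1,0,0,0],[0,0,1,0,0,0],[0,0,0,0,0,0],[0,0,0,0,0,0]]]' 0;python3 - <<'E'
from h import *
delta(498,-329,62,4.5)
E
```

```text
clock: 11.65
position: [501.2, -328.4, 61.9]
orientation: [0.997, 0.077, 0.001, 0.001]
contact_force: [0.3, -0.0, -1.4]
finger_gap: 15.1
tool d [array([-3.3,  0.1, -0.1]), array([ 0.0027, -0.0022,  0.076 ])] yaw 8.9 pos [ 501.2 -328.4   61.9] t 11.65 j7 [ 0.97  0.53 -0.59  1.63  0.33  1.07  0.44]
```

```bash
python3 -m jog '[[[0,0,1,0,0,0],[0,0,1,0,0,0],[0,0,1,0,0,0],[0,0,0.5,0,0,0],[0,0,0.5,0,0,0],[0,0,0,0,0,0],[0,0,0,0,0,0],[0,0,0,0,0,0]]]' 0;python3 - <<'E'
from h import *
delta(498,-329,62,4.5)
E
```

```text
clock: 12.45
position: [501.5, -328.6, 61.8]
orientation: [0.997, 0.077, 0.001, 0.002]
contact_force: [-1.4, 1.3, 2.5]
finger_gap: 15.1
tool d [array([-3.6, -0.1, -0.2]), array([ 0.0049, -0.0024,  0.0758])] yaw 8.8 pos [ 501.5 -328.6   61.8] t 12.45 j7 [ 0.97  0.53 -0.59  1.63  0.33  1.07  0.44]
```

```bash
python3 -m jog '[[[0,0,0,0,0,0],[0,0,0,0,0,0],[0,0,0,0,0,0],[0,0,-3,0,0,0],[0,0,-10,0,0,0],[0,0,-20,0,0,0],[0,0,-30,0,0,0],[0,0,-40,0,0,0]]]' 40;python3 - <<'E'
from h import *
delta(540,73.7,230,14)
for n in('scene','side'):cv2.imwrite(f'pics/{n}6.png',robot.get_image(n)[:,:,::-1])
E
```

```text
clock: 13.25
position: [498.4, -326.7, 163.2]
orientation: [0.997, 0.077, -0.002, -0.001]
contact_force: [0.3, -0.7, -0.6]
finger_gap: 40.0
tool d [array([ 102.6, -389.4,  -66.2]), array([-0.0029,  0.0043, -0.0895])] yaw 8.9 pos [ 498.4 -326.7  163.2] t 13.25 j7 [ 0.99  0.44 -0.63  1.53  0.26  1.27  0.49]
```

View pics/scene6.png

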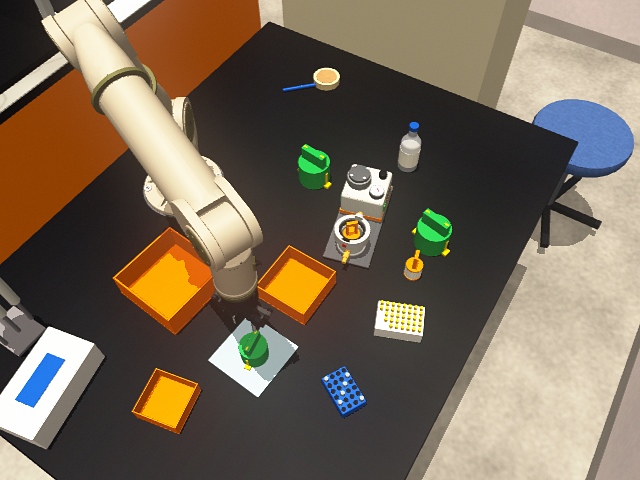

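View pics/side6.png

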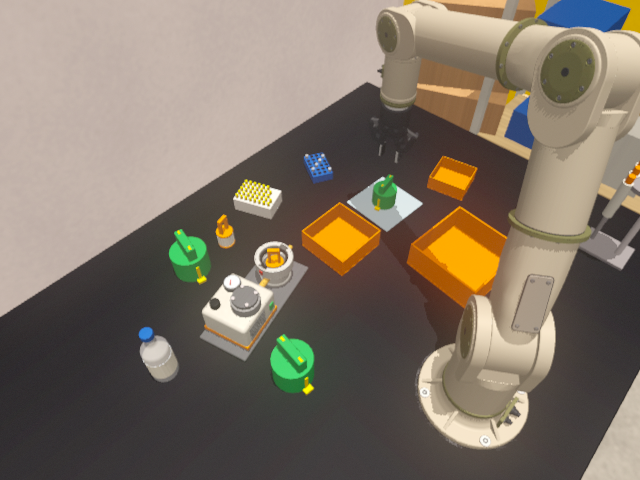

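```bash
python3 -m jog '[[[6,-24,-30,0,0,0],[11,-42,-25,0,0,0],[12,-45,-20,0,0,0],[12,-45,-15,0,0,0],[12,-45,-12,0,0,0],[12,-45,-10,0,0,0],[12,-45,-8,0,0,0],[12,-45,-5,0,0,0]]]' 60;python3 - <<'E'
from h import *
delta(537,40,270,14.5)
E
```

```text
clock: 14.15
position: [539.7, 21.1, 302.9]
orientation: [0.998, 0.069, 0.007, 0.006]
contact_force: [1.3, 0.1, -0.8]
finger_gap: 60.1
tool d [array([ -0.4, -19.5,  32.6]), array([ 0.014 , -0.0116, -0.1151])] yaw 7.9 pos [539.7  21.1 302.9] t 14.15 j7 [ 0.57  0.25 -0.83  1.46  0.2   1.5  -0.12]
```

```bash
python3 -m jog '[[[0,-8,10,0.007,-0.006,-0.05],[0,-5,10,0.007,-0.006,-0.05],[0,0,5,0,0,0],[0,0,0,0,0,0],[0,0,0,0,0,0],[0,0,0,0,0,0],[0,0,0,0,0,0],[0,0,0,0,0,0]]]' 60;python3 - <<'E'
from h import *
import pickle
c=robot.calibration('wrist');pickle.dump(c,open('w7.pkl','wb'));delta(537,40,270,14.5);im=robot.get_image('wrist')[:,:,::-1];cv2.imwrite('pics/w7.png',im);cv2.imwrite('pics/w7z.png',cv2.resize(im[130:280,220:420],None,fx=4,fy=4,interpolation=cv2.INTER_CUBIC))
E
```

```text
clock: 14.95
position: [537.9, 41.9, 281.7]
orientation: [0.992, 0.125, 0.003, -0.0]
contact_force: [0.8, -0.4, -0.1]
finger_gap: 60.2
tool d [array([-1.5,  1.6, 11.7]), array([ 0.0005, -0.0069, -0.0027])] yaw 14.3 pos [537.9  41.9 281.7] t 14.95 j7 [ 0.56  0.27 -0.86  1.5   0.2   1.46 -0.05]
```

View pics/w7.png

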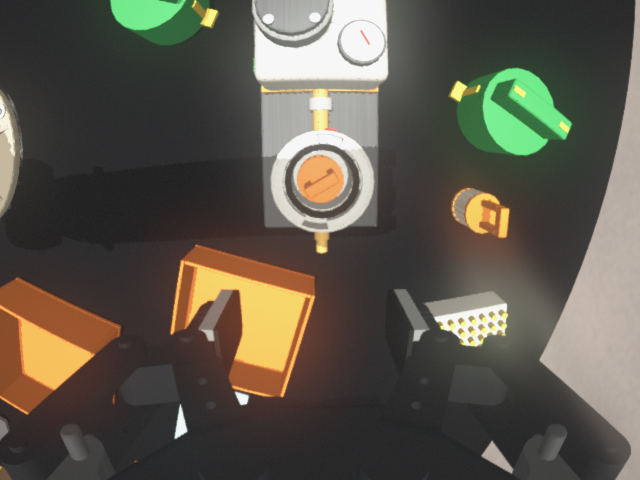

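View pics/w7z.png

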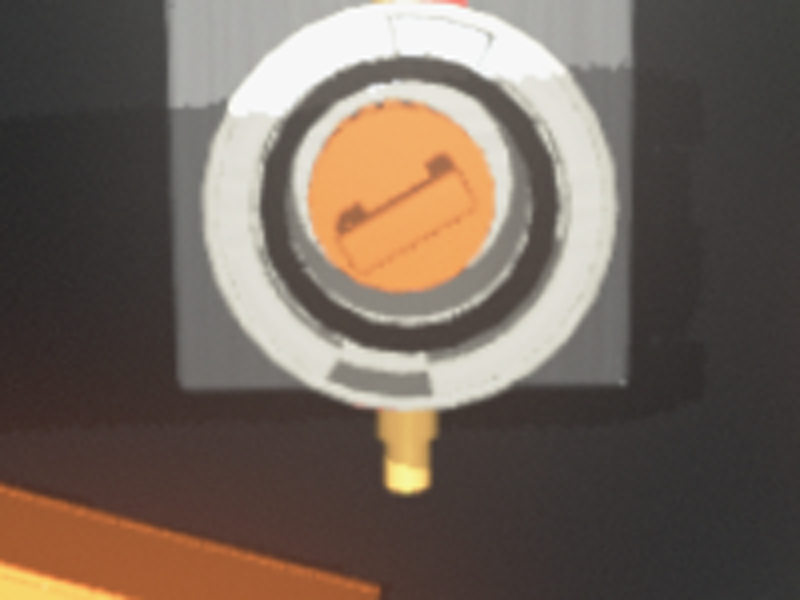

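```bash
python3 - <<'E'
from h import *
import pickle
c=pickle.load(open('w7.pkl','rb'))
q=np.array([[338,238],[460,168],[478,205],[358,278]])/4+[220,130]
Q=plane('wrist',q,113,c);print(Q.round(1),np.linalg.norm(Q-np.roll(Q,1,0),axis=1));
d=(Q[1]+Q[2]-Q[0]-Q[3]);a=np.degrees(np.arctan2(d[1],d[0]));m=Q.mean(0);print('handle',m,a)
q=np.array([[196,247],[316,279],[284,397]]);T=plane('wrist',q,60,c);print('tub',T.round(),np.linalg.norm(np.diff(T,axis=0),axis=1),(T[0]+T[2])/2)
delta(m[0],m[1],100,a+90);delta(m[0],m[1],100,a-90)
# tub rim from side view (z 60): inner floor corners too
for n,q in (('side',[[339,205],[380,237],[342,271],[302,239]]),('scene',[[289,247],[336,280],[304,322],[256,284]])):
    pass
E
```

```text
[[525.9  66.4 113. ]
 [547.   87.1 113. ]
 [552.7  80.5 113. ]
 [532.1  59.1 113. ]] [ 9.53413668 29.58094244  8.7105681  29.68533394]
handle [539.44247752  73.29399092 113.        ] 45.349692860061076
tub [[ 430.  -26.   60.]
 [ 561.  -29.   60.]
 [ 563. -192.   60.]] [131.30649772 163.10228948] [ 496.38853908 -109.09692919   60.        ]
tool d [array([  7.9, -30.1, 181.7]), array([ 0.0076, -0.0036, -2.1119])] yaw 14.3 pos [538.   41.9 281.7] t 15.0 j7 [ 0.56  0.27 -0.86  1.5   0.2   1.46 -0.05]
tool d [array([  7.9, -30.1, 181.7]), array([-0.0031, -0.0066,  1.0297])] yaw 14.3 pos [538.   41.9 281.7] t 15.0 j7 [ 0.56  0.27 -0.86  1.5   0.2   1.46 -0.05]
```

```bash
python3 -m jog '[[[3,-12,10,0,0,0.12],[4,-10,20,0,0,0.13],[4,-6,25,0,0,0.14],[0,0,25,0,0,0.14],[0,0,25,0,0,0.14],[0,0,15,0,0,0.14],[0,0,5,0,0,0.13],[0,0,0,0,0,0.05]]]' 40;python3 - <<'E'
from h import *
delta(539.4,73.3,90,-44.7)
E
```

```text
clock: 15.8
position: [547.2, 70.4, 153.0]
orientation: [0.924, -0.382, 0.004, -0.002]
contact_force: [0.7, 0.8, -0.4]
finger_gap: 40.1
tool d [array([-7.9,  4. , 63. ]), array([-0.0077, -0.0058, -0.0034])] yaw -44.9 pos [547.2  70.4 153. ] t 15.8 j7 [ 0.36  0.35 -0.67  1.67  0.23  1.19 -1.15]
```

```bash
python3 -m jog '[[[-4,2,5,-0.004,-0.003,0],[-3,1.5,5,-0.003,-0.002,0],[0,0,12,0,0,0],[0,0,10,0,0,0],[0,0,8,0,0,0],[0,0,2,0,0,0],[0,0,0,0,0,0],[0,0,0,0,0,0]]]' 40;python3 - <<'E'
from h import *
delta(539.4,73.3,90,-44.7)
cv2.imwrite('pics/w8.png',robot.get_image('wrist')[:,:,::-1])
E
```

```text
clock: 16.6
position: [539.0, 72.8, 106.6]
orientation: [0.925, -0.38, -0.0, 0.0]
contact_force: [-0.2, 0.0, -0.1]
finger_gap: 40.0
tool d [array([-0. , -0.7, 16.6]), array([0.0005, 0.0006, 0.0006])] yaw -44.7 pos [539.   72.8 106.6] t 16.6 j7 [ 0.35  0.38 -0.66  1.74  0.26  1.11 -1.18]
```

View pics/w8.png

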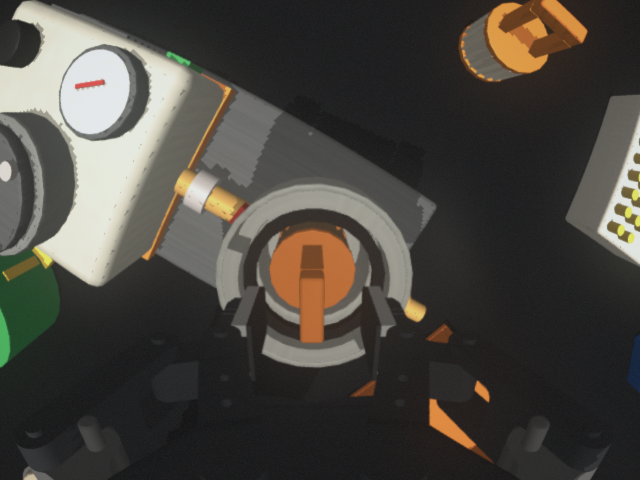

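The handle bar (312, 310) sits centred and parallel between the fingers (240 and 380). I'll go down and close.

```bash
python3 -m jog '[[[0,0,6,0,0,0],[0,0,6,0,0,0],[0,0,3,0,0,0],[0,0,0,0,0,0],[0,0,0,0,0,0],[0,0,0,0,0,0],[0,0,0,0,0,0],[0,0,0,0,0,0]]]' 40;python3 -m jog '[[[0,0,0,0,0,0],[0,0,0,0,0,0],[0,0,0,0,0,0],[0,0,0,0,0,0],[0,0,0,0,0,0],[0,0,0,0,0,0],[0,0,-2,0,0,0],[0,0,-4,0,0,0]]]' 0;python3 - <<'E'
from h import *
delta(539.4,73.3,210,-44.7)
E
```

```text
clock: 17.45
position: [539.8, 72.9, 91.4]
orientation: [0.925, -0.38, 0.001, -0.0]
contact_force: [0.1, -0.1, 0.2]
finger_gap: 40.0
clock: 18.25
position: [539.4, 72.8, 97.3]
orientation: [0.925, -0.38, 0.0, -0.0]
contact_force: [-0.3, 0.2, -1.5]
finger_gap: 8.5
tool d [array([  -0.3,   -0.4, -112.7]), array([-0.0002, -0.0004,  0.0006])] yaw -44.7 pos [539.4  72.8  97.3] t 18.25 j7 [ 0.34  0.4  -0.66  1.75  0.27  1.09 -1.19]
```

```bash
python3 -m jog '[[[0,0,-8,0,0,0],[0,0,-15,0,0,0],[0,0,-20,0,0,0],[0,0,-22,0,0,0],[0,0,-22,0,0,0],[0,0,-20,0,0,0],[0,0,-15,0,0,0],[0,0,-5,0,0,0]]]' 0;python3 - <<'E'
from h import *
delta(490,-120,225,-44.7)
cv2.imwrite('pics/w9.png',robot.get_image('wrist')[:,:,::-1])
E
```

```text
clock: 19.05
position: [538.8, 73.4, 233.7]
orientation: [0.925, -0.379, 0.001, -0.001]
contact_force: [0.0, -0.2, -1.1]
finger_gap: 8.4
tool d [array([101. , 172. ,   8.5]), array([-0.0016, -0.001 ,  0.0019])] yaw -44.6 pos [538.8  73.4 233.7] t 19.05 j7 [ 0.38  0.27 -0.69  1.57  0.18  1.36 -1.11]
```

View pics/w9.png

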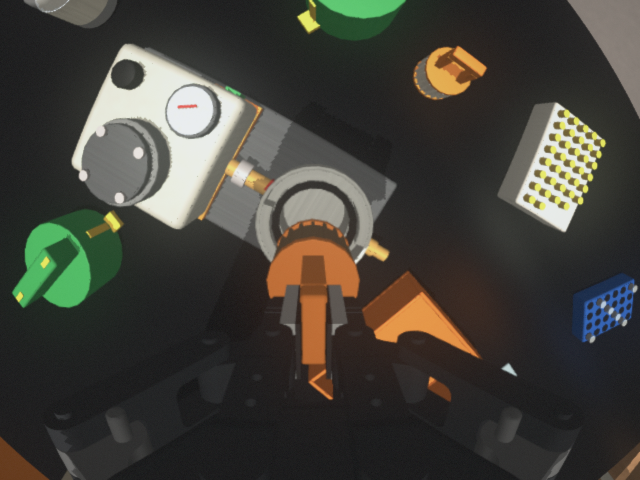

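```bash
python3 -m jog '[[[10,17,0,0,0,0],[17,29,0,0,0,0],[21,36,0,0,0,0],[21,36,0,0,0,0],[21,34,0,0,0,0],[12,20,10,0,0,0],[0,0,20,0,0,0],[0,0,20,0,0,0]]]' 0;python3 - <<'E'
from h import *
delta(490,-120,84,-44.7)
cv2.imwrite('pics/side10.png',robot.get_image('side')[:,:,::-1])
cv2.imwrite('pics/scene10.png',cv2.resize(robot.get_image('scene')[160:360,200:450,::-1],None,fx=3,fy=3))
E
```

```text
clock: 19.9
position: [487.9, -127.3, 180.1]
orientation: [0.926, -0.378, 0.001, -0.001]
contact_force: [0.0, -0.5, -1.2]
finger_gap: 8.7
tool d [array([-3.7, -6.5, 96.1]), array([-0.0021, -0.0007,  0.0042])] yaw -44.5 pos [ 487.9 -127.3  180.1] t 19.9 j7 [ 0.7   0.2  -0.57  1.75  0.11  1.22 -0.68]
```

View pics/side10.png

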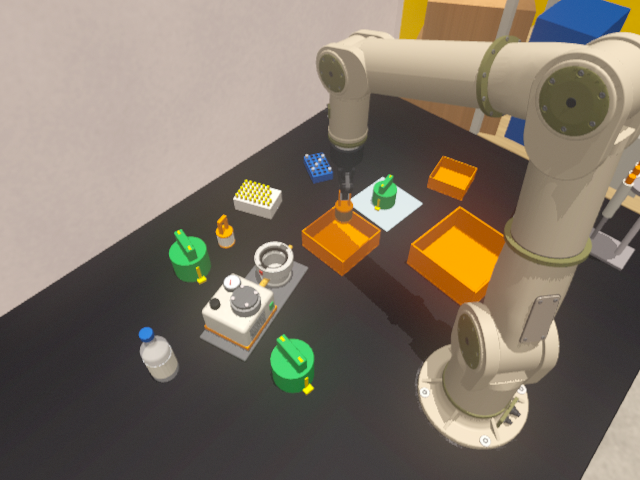

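View pics/scene10.png

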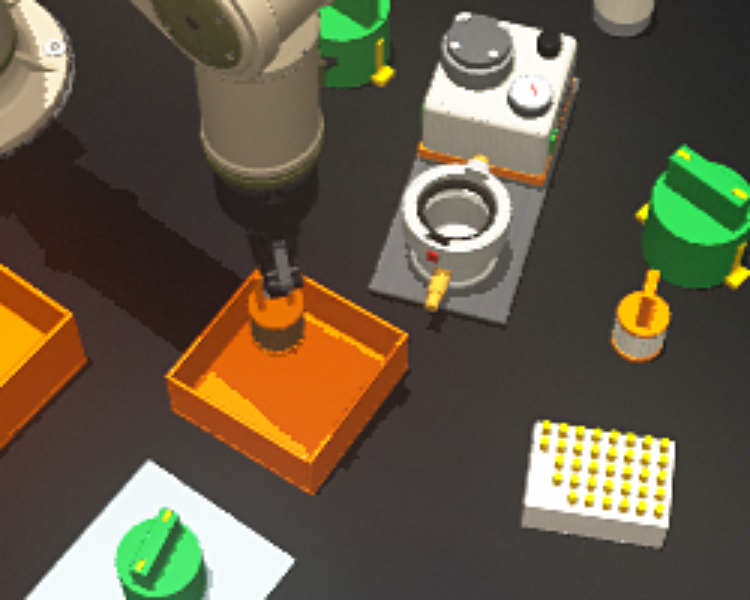

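```bash
python3 - <<'E'
from h import *
q=np.array([[168,378],[258,270],[408,338]])/3+[200,160]
T=plane('scene',q,60);print(T.round(),np.linalg.norm(np.diff(T,axis=0),axis=1),(T[0]+T[2])/2)
delta(490,-120,84,-44.7)
E
```

```text
[[ 416. -197.   60.]
 [ 419.  -66.   60.]
 [ 568.  -56.   60.]] [131.05178947 148.95766037] [ 491.89268094 -126.39217172   60.        ]
tool d [array([-1.4, -7.5, 94. ]), array([0.0005, 0.0044, 0.0051])] yaw -44.4 pos [ 486.1 -126.6  178. ] t 20.0 j7 [ 0.7   0.2  -0.57  1.76  0.11  1.22 -0.68]
```

Three views put the tub's centre within about 10 mm of (490, -122). The tool is above it, so I'm lowering.

```bash
python3 -m jog '[[[0,-3,15,0,0.002,0],[0,-2,20,0,0.002,0],[0,0,20,0,0,0],[0,0,18,0,0,0],[0,0,10,0,0,0],[0,0,4,0,0,0],[0,0,0,0,0,0],[0,0,0,0,0,0]]]' 0;python3 - <<'E'
from h import *
delta(490,-122,80,-44.7)
E
```

```text
clock: 20.8
position: [492.5, -120.3, 92.9]
orientation: [0.927, -0.376, 0.002, -0.001]
contact_force: [-0.7, -0.0, -0.3]
finger_gap: 8.9
tool d [array([-0.6,  3. , 12.9]), array([-0.0023, -0.0023,  0.0097])] yaw -44.1 pos [ 492.5 -120.3   92.9] t 20.8 j7 [ 0.66  0.3  -0.56  1.85  0.18  1.04 -0.74]
```

```bash
python3 -m jog '[[[0,0,3,0,0,0],[0,0,3,0,0,0],[0,0,2,0,0,0],[0,0,2,0,0,0],[0,0,1,0,0,0],[0,0,1,0,0,0],[0,0,1,0,0,0],[0,0,0,0,0,0]]]' 0;python3 - <<'E'
from h import *
delta(490,-122,80,-44.7)
E
```

```text
clock: 21.6
position: [493.9, -120.7, 80.9]
orientation: [0.927, -0.376, 0.003, -0.001]
contact_force: [0.3, -1.0, 0.3]
finger_gap: 8.6
tool d [array([-1.9,  3.7,  0.9]), array([-0.0037, -0.0055,  0.0094])] yaw -44.2 pos [ 493.9 -120.7   80.9] t 21.6 j7 [ 0.65  0.31 -0.56  1.86  0.19  1.01 -0.75]
```

```bash
python3 -m jog '[[[0,0,1,0,0,0],[0,0,1,0,0,0],[0,0,1,0,0,0],[0,0,1,0,0,0],[0,0,1,0,0,0],[0,0,0,0,0,0],[0,0,0,0,0,0],[0,0,0,0,0,0]]]' 0
```

```text
clock: 22.4
position: [495.2, -120.8, 78.8]
orientation: [0.927, -0.376, 0.005, -0.0]
contact_force: [-0.3, 0.0, -0.4]
finger_gap: 8.5
```

```bash
python3 -m jog '[[[0,0,1,0,0,0],[0,0,1,0,0,0],[0,0,1,0,0,0],[0,0,0,0,0,0],[0,0,0,0,0,0],[0,0,0,0,0,0],[0,0,0,0,0,0],[0,0,0,0,0,0]]]' 0
```

```text
clock: 23.2
position: [496.5, -120.9, 78.5]
orientation: [0.927, -0.376, 0.006, 0.0]
contact_force: [0.2, 0.1, 2.0]
finger_gap: 8.9
```

Contact. I'll release and retreat.

```bash
python3 -m jog '[[[0,0,0,0,0,0],[0,0,0,0,0,0],[0,0,0,0,0,0],[0,0,-3,0,0,0],[0,0,-10,0,0,0],[0,0,-25,0,0,0],[0,0,-40,0,0,0],[0,0,-40,0,0,0]]]' 30;python3 -m jog '[[[0,0,-40,0,0,0],[0,0,-40,0,0,0],[0,-20,-10,0,0,0],[0,-30,0,0,0,0],[0,-30,0,0,0,0],[0,0,0,0,0,0],[0,0,0,0,0,0],[0,0,0,0,0,0]]]' 30; python3 - <<'E'
from h import *
for n in('scene','side','wrist'):cv2.imwrite(f'pics/{n}11.png',robot.get_image(n)[:,:,::-1])
a=cv2.imread('pics/scene11.png')[200:420,190:450];b=cv2.imread('pics/side11.png')[140:290,280:450]
cv2.imwrite('pics/f.png',np.hstack([cv2.resize(a,(400,338)),cv2.resize(b,(383,338))]))
s=robot.sense();print(s['contact_force'],s['clock'])
E
```

```text
clock: 24.0
position: [491.2, -119.4, 196.1]
orientation: [0.927, -0.375, -0.0, 0.0]
contact_force: [0.6, -0.0, 0.0]
finger_gap: 30.1
clock: 24.8
position: [549.8, -60.3, 305.3]
orientation: [0.926, -0.376, 0.009, -0.001]
contact_force: [-0.6, -0.3, -0.7]
finger_gap: 30.2
[0.90960543 0.05009792 0.30304863] 24.95
```

View pics/f.png

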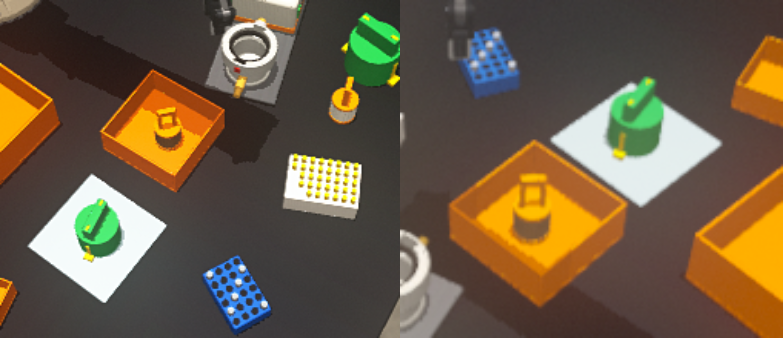

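View pics/scene11.png

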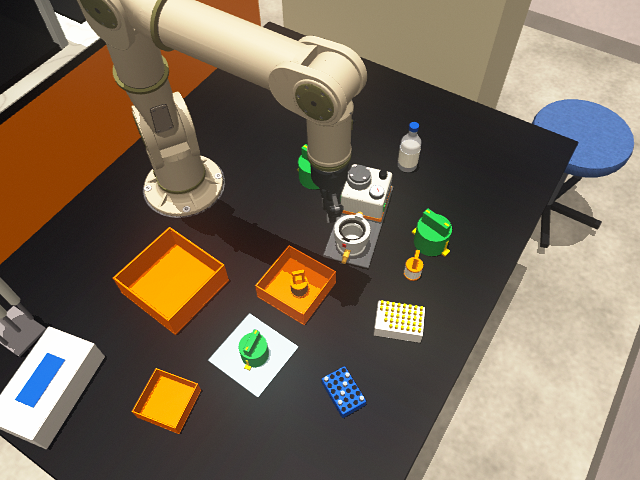

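The cover is upright at the mat's centre (253, 350) and the cartridge stands in the middle tub (299, 285). The other objects are where they were, and the arm is clear, so I'm handing in.

```bash
python3 -c "
from plant import robot
print(robot.job_done())"
```

```text
the job is handed in; nothing more can be done
None
```

The filter job is done and handed in at about 25 s; the system gives no verdict, so I can only report my own checks.

**What I did:**
- **Cover:** I gripped the smallest green cover by its bar, pushed it down about 8.6 mm (11.5 N) and turned it anticlockwise. The tool turned about 83° and the turning torque rose to about 0.39 N m. Both pictures then showed a lug in its gap. I lifted it about 107 mm straight up and set it grip bar up near the mat's centre.
- **Cartridge:** I pulled it straight up by the handle and stood it in the middle-sized tub.

**Last checks:**
- **Placement:** The scene and side views show the cover upright in the middle of the mat and the cartridge upright in the tub.
- **Other objects:** The spare, both racks and the bottle look unmoved. I judged this by eye and did not measure it.
- **Arm:** It is clear of everything, and force readings are within noise (under 1 N).

**Disagreements:**
- **Tub centre:** My estimates differed by up to about 25 mm between views, because some of the corners I picked were on the tub's base or outer wall, not its rim. I aimed at about (490, -122) and let go at about (496, -121). That is well within the ±68 mm allowed.
- **Cover contact:** The cover touched the mat at the predicted tool height, within about 1 mm.

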